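# Erase an imaging plate

### The job

The imaging plate leans in the erasing stand with its black back to the lamp panel: turn it round and set it back in the cradle, same edge down, with its white face to the lamp panel, and let go. Then gently push the spring-centred toggle on the control box all the way towards the blue lamp, hold it there for a good second, and let it spring back to the middle; never push it towards the amber lamp, and leave the other things where they stand.

Things in the scene. Friction and masses are not known exactly. Their poses are not given: they have to be found in the camera images.
- plate: Loose rigid imaging plate, 130 mm long, 110 wide, 10 thick, about 0.15 kg; one face white with four blue ribs near the top edge, the other black. Origin: middle of its bottom edge, mid-thickness. z runs up the plate, y along its width, +x straight out of the white face. Starts seated in the cradle, black face to the lamp panel. The top 40 mm at mid-width are free to grip across the thickness.
- plate_top (a point): Middle of the plate's top edge, 130 mm from its origin along its z; axes as plate.
- stand: Fixed erasing stand, base 160 x 170 x 12 mm; origin on the table under the cradle; x points to the lamp panel (away from the robot and to its right), z up. The plate leans in it 30 degrees from vertical, top edge towards -x: up the slope is (-0.5, 0, 0.866), out of the slope to the lamp (0.866, 0, 0.5) in these axes.
- rails_top (a point): Midway between the upper ends of the two back rails that carry the plate from below, 80 mm up the slope. Rails 18 mm wide, centred 42 mm to either side, 66 mm free between them.
- lamp_panel (a point): Middle of the lamp panel's face: a white panel with yellow lights, 124 mm wide, 80 mm high, parallel to the seated plate, 90 mm from its middle plane, reaching 62 mm up the slope.
- seat (a point): Point 34 mm above the stand's origin where the plate's origin lies when it is seated (resting on the ledge, against the back rails); axes as stand (not sloped). The slot there is 17 mm wide for the 10 mm plate: a ledge 160 mm long with end stops, between the back rails and, on the lamp side, a lip with a flared top 22 mm high.
- control: Fixed grey control box 100 x 130 x 45 mm (x, y, z); origin under its centre; the toggle stands in the middle of its top and swings along its y.
- toggle (a joint): Angle of the black bat toggle: 0 upright in the middle, positive leans towards the control box's +y, stops at +-0.42 rad. Pivot 47 mm above the table on the box's vertical centre line, pivot axis along the box's x. A spring of 0.6 N m/rad brings it back to 0 (about 4 N at the tip at full throw) when let go.
- toggle_tip (a point): Top end of the toggle, 73 mm above its pivot, 120 mm above the table when centred; the bat is about 15 mm thick.
- lamp_blue: Blue indicator lamp, 22 mm across and 9 mm tall, on the control box's top, 42 mm to one side (+y or -y of the box, it varies) of the toggle. Origin at its foot, 45 mm above the table.
- lamp_amber: Amber indicator lamp, same size, 42 mm to the other side of the toggle.
- soap_bottle: Bystander: pink soap bottle with pump, 191 mm tall, at the back; origin under it.
- jar: Bystander: white screw-top jar, 48 mm across, 86 mm tall; origin under it.
- gel_tube: Bystander: tube lying down, 164 mm long, 31 mm high, in front, nearest the robot; origin under it.

How it is judged:
By the outcome, as a careful person would: the job done as asked, in the order asked, and still so for the second after the job is handed in, with the robot touching nothing.
It also fails if it takes over 54 s, if anything falls off the work surface, if the arm or the gripper's body presses on something with over 40 N, if the wrist force passes 120 N, or if a joint passes its speed limit or range.

### The arm

A 6-joint arm with a two-finger parallel gripper is mounted at the origin on a cart in front of the work surface, level with it; the furniture and walls round the work are solid. World frame = base frame: x ahead of the robot, y to its left, z up, the work surface at z = 0. Lengths are in m, angles in rad, forces in N, time in s.
With the tool pointing down it reaches from about 0.35 to 0.975 m from the base axis. Payload 17.4 kg.
Tool frame: the origin (TCP) lies at the very end of the fingers, on their centre line; the grasp point (between the pads) lies ctrl.grasp_offset behind it (ctrl.grasp_offset is the distance from the TCP to the grasp point, in m); z points along the fingers, y is the line along which they close (so a half turn about z gives the same grasp; the last joint's range is limited). The gripper opens to 85 mm and grips with 20 to 120 N. Pads are 22 mm wide; open, the fingers measure 114 mm over their backs; the gripper's body (76 mm by 85 mm) begins 54 mm behind the grasp point. The pads swing forward as they close: fully open they stand 13 mm farther back than shut.
Start: joints at [1.112, 0.116, 1.442, -0, 1.584, -0.038], TCP at [0.276, 0.616, 0.231] pointing down, gripper open.
Joint ranges: [-2.83, 2.83], [-0.83, 2.19], [0.07, 2.5], [-1.14, 4.28], [0.01, 3], [-2.97, 2.97]. Speed limits (rad/s): [1.89, 1.89, 2.22, 3.14, 3.14, 3.14].

### API

Orientations are given as [roll, pitch, yaw] about the fixed x, y, z axes, in that order (R = Rz(yaw) Ry(pitch) Rx(roll)).
In Python, from rig import ctrl, imaging gives the robot as it stands.
- The arm moves only by the shell command python3 -m inch 'ROWS' [FORCE]. ROWS is JSON, a list of rows, each a list of 3 entries, a list of its own where there are three numbers: the shift along the tool's x, y, z each as a share of 0.2 m, from -1 to 1, then the turn, a rotation vector about the tool's x, y, z each as a share of 360 degrees, from -1 to 1, then the closure, from 0 (fully open) to 1 (shut). In form: [[[x, y, z], [ax, ay, az], jaw], ...]. A call has 1 to 20 rows; each row shifts and turns the commanded pose from where the row before left it, along the tool's axes as they then stand; what a row does not reach is not made up. A row lasts 1/12 s, in which the tool goes at most 41.7 mm and 7.16 degrees, less where a joint would pass 70% of its speed; a pose out of reach is approached as far as the arm can. A call with a number of a shift or a turn outside -1 to 1 is refused whole. A call with a gripper value outside its range is refused whole. The fingers move at their own pace and stop on an object; FORCE is the grip in N (left out, the last holds). Time passes only in rows, so rows that do not move let the fingers close. It gives the time, the measured TCP pose, the force, the opening and the grip force at its end, in the units of the state.
- ctrl.read_state(): the state, without advancing time (a new reading comes with each control period).
- imaging.read_camera(name): name is "side" or "top" or "wrist"; returns a dict with "frame" (420x560x3 uint8, blue, green, red), "K" (3x3 intrinsics, pixels), "R" (3x3) and "t" (3): a world point X has camera coordinates R X + t. Camera axes: x right, y down, z forward; pixel columns grow to the right and rows downward; lengths in m; the calibration is good to about 2 mm. The wrist camera is an equidistant fisheye: a pixel r from the principal point sees the ray r / f radians off the axis. A picture is of the moment at which its call begins. There is no depth.
- ctrl.job_done(): hands the job in; it is judged then, once.
The state is a dict: "time_s": time; "joint_pos": joint angles; "joint_velocities": joint speeds; "joint_torque": joint torques, N m; "eef_pos": TCP position; "orientation": TCP orientation; "contact_force": force on the tool from outside, world axes, zero at the start; "torque": the same for the moment, N m; "gripper_width": opening from 0.0 (shut) to 1.0 (fully open); "finger_force": force on a finger pad.
Only numpy, scipy, OpenCV 4.12 (cv2) and the standard library are available. Lean on these libraries where they do the work, as an engineer would, in place of code of your own. Each camera call takes 0.05 s, during which the arm holds its last target. There are 200 camera calls.

## Working session

There is one attempt and no reset: what is moved stays moved. The work goes in short steps, Python scripts to look and compute and a shell command to move; the robot and the scene stay as the last step left them, time stands still between calls to the robot, and variables do not carry over. Pictures are saved under pics/ and viewed, at most 12 in all, crops included, and the job is handed in when it is done.

```bash
mkdir -p pics; ls; cat > h.py <<'E'
from rig import ctrl, imaging
import numpy as np, cv2
from scipy.spatial.transform import Rotation as Rn
def cam(n,save=None):
    c=imaging.read_camera(n)
    if save: cv2.imwrite('pics/'+save,c['frame'])
    return c
def ray(c,uv):
    d=np.linalg.inv(c['K'])@[uv[0],uv[1],1.]; R=np.array(c['R']);t=np.array(c['t'])
    return -R.T@t, R.T@d/np.linalg.norm(d)
def onz(c,uv,z):
    o,d=ray(c,uv); return o+d*(z-o[2])/d[2]
def tri(c1,u1,c2,u2):
    o1,d1=ray(c1,u1);o2,d2=ray(c2,u2)
    A=np.c_[d1,-d2];s=np.linalg.lstsq(A,o2-o1,rcond=None)[0]
    a=o1+d1*s[0];b=o2+d2*s[1]; return (a+b)/2,np.linalg.norm(a-b)
def proj(c,X):
    p=c['K']@(np.array(c['R'])@X+c['t']); return p[:2]/p[2]
E
python3 - <<'E'
from h import *
for n in('top','side','wrist'):
    c=cam(n,n+'0.png'); 
    R=np.array(c['R']);print(n,-R.T@c['t'],R[2])
print(ctrl.read_state(),ctrl.grasp_offset)
a=[cv2.imread('pics/%s0.png'%n) for n in('top','side')]
E
```

```text
pics
top [0.34251556 0.01155886 0.9581838 ] [ 0.21898441 -0.0142719  -0.97562398]
side [ 0.58409891 -0.69540246  0.60386005] [-0.07360031  0.81277445 -0.57791063]
wrist [0.20284274 0.64913671 0.37457538] [ 0.28443278 -0.12813405 -0.95009455]
{'time_s': 0.15, 'joint_pos': array([ 1.11222496e+00,  1.16384601e-01,  1.44208800e+00,  4.83438018e-05,
        1.58402891e+00, -3.78248522e-02]), 'joint_velocities': array([ 1.53664186e-03, -8.95587527e-04, -2.03707957e-03, -2.59993876e-05,
        1.02560121e-03, -3.65826710e-04]), 'joint_torque': array([ 1.71109034e-03, -7.32502556e+01, -6.32852340e+01, -8.27938857e-05,
        4.96240275e-03,  2.66654837e-06]), 'eef_pos': array([0.27564543, 0.61599585, 0.23074062]), 'orientation': array([-3.14068627e+00, -8.26750140e-05,  2.72084672e+00]), 'contact_force': array([-0.67897901, -0.05187087,  0.63119328]), 'torque': array([ 0.05569473,  0.02925904, -0.04207868]), 'finger_force': 0.0, 'gripper_width': 1.0027961284049034} 0.0187
```

View pics/top0.png

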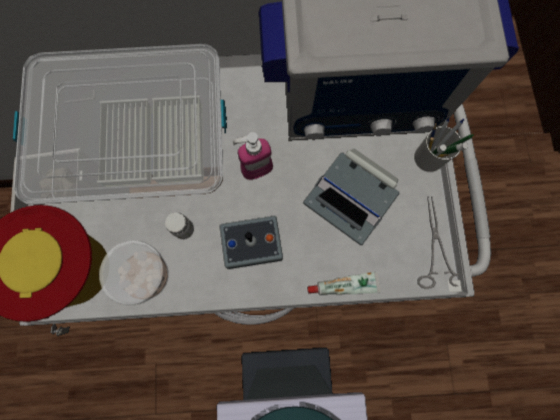

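View pics/side0.png

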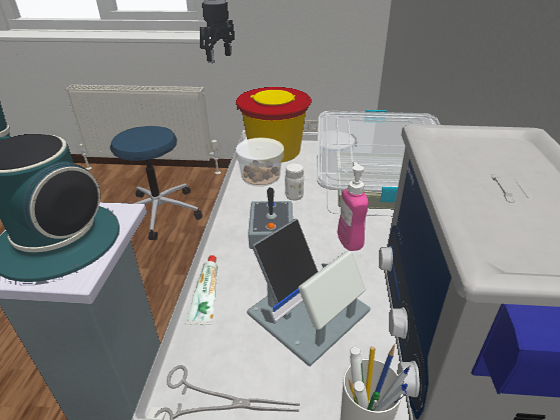

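The top view shows the control box near (251,242), blue lamp on the left (232,243) and amber on the right (269,238). The stand is near (350,195) and the gel tube near (340,285). In the side view the plate's black face looks at the lamp panel, with its top edge near (270,235). I'll zoom in for corners.

```bash
python3 - <<'E'
import cv2,numpy as np
t=cv2.imread('pics/top0.png')[140:250,295:405];s=cv2.imread('pics/side0.png')[210:365,240:380]
a=cv2.resize(t,(396,396),interpolation=cv2.INTER_CUBIC);a=np.clip(a*1.6,0,255).astype('uint8')
b=cv2.resize(s,(400,443),interpolation=cv2.INTER_CUBIC)
o=np.zeros((443,796,3),'uint8');o[:396,:396]=a;o[:443,396:]=b
cv2.imwrite('pics/z0.png',o)
E
```

```text
(no output)
```

View pics/z0.png

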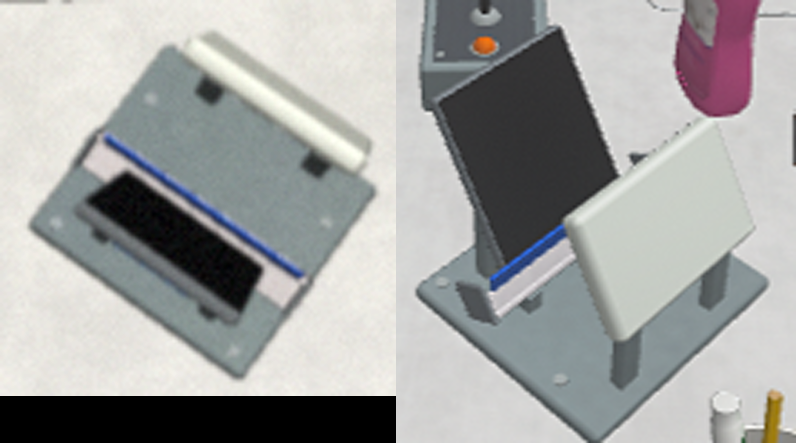

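Zoomed: base corners in the top crop are at (30,226), (242,378), (377,187). The plate's lamp-side top corners are at (80,203)/(240,313) in the top crop and (437,100)/(560,27) in the side crop.

```bash
python3 - <<'E'
from h import *
T=cam('top');S=cam('side')
def t(u,v): return np.array([295+u/3.6,140+v/3.6])
def s(u,v): return np.array([240+(u-396)/2.857,210+v/2.857])
for k in [(30,226),(242,378),(377,187),(167,44)]: print('baseT',onz(T,t(*k),.012))
for k in [(417,292),(597,443),(768,284)]: print('baseS',onz(S,s(*k),.012))
for k in [(80,203),(240,313)]: print('plateT z.149',onz(T,t(*k),.149))
for k in [(437,100),(560,27)]: print('plateS',onz(S,s(*k),.149))
print('tri',tri(T,t(240,313),S,s(437,100)),tri(T,t(80,203),S,s(437,100)),tri(T,t(240,313),S,s(560,27)))
# control box
f=cv2.cvtColor(T['frame'],cv2.COLOR_BGR2HSV)
def blob(c,lo,hi,box):
    f=cv2.cvtColor(c['frame'],cv2.COLOR_BGR2HSV);m=cv2.inRange(f,lo,hi)
    k=np.zeros_like(m);x0,y0,x1,y1=box;k[y0:y1,x0:x1]=m[y0:y1,x0:x1]
    ys,xs=np.nonzero(k);return np.array([xs.mean(),ys.mean()]),len(xs)
b=blob(T,(100,120,40),(130,255,255),(222,232,245,255));a=blob(T,(0,120,80),(20,255,255),(258,228,282,250))
print(b,a); B=onz(T,b[0],.052);A=onz(T,a[0],.052);print('blue',B,'amber',A,np.linalg.norm(A-B))
a2=blob(S,(0,120,80),(20,255,255),(250,215,290,235));print(a2,onz(S,a2[0],.052))
m=(A+B)/2;m[2]=.12;print('mid',m,'tip px top',proj(T,m),'side',proj(S,m))
E
```

```text
baseT [ 0.57809724 -0.06146025  0.012     ]
baseT [ 0.47028851 -0.18844499  0.012     ]
baseT [ 0.5901307  -0.29002622  0.012     ]
baseT [ 0.69751433 -0.16238391  0.012     ]
baseS [ 0.47381127 -0.19274051  0.012     ]
baseS [ 0.59198092 -0.29365401  0.012     ]
baseS [ 0.69891056 -0.16922486  0.012     ]
plateT z.149 [ 0.55544056 -0.07973882  0.149     ]
plateT z.149 [ 0.48765916 -0.16222405  0.149     ]
plateS [ 0.4892576  -0.16304548  0.149     ]
plateS [ 0.55854432 -0.08527021  0.149     ]
tri (array([ 0.48845978, -0.16225753,  0.14810227]), np.float64(0.0013091273072589592)) (array([ 0.52114238, -0.09757966,  0.11495955]), np.float64(0.08895455373543475)) (array([ 0.52147133, -0.14942208,  0.18656491]), np.float64(0.0807571511030709))
(array([231.56410256, 243.25641026]), 39) (array([268.97560976, 237.41463415]), 41)
blue [0.48667556 0.1056853  0.052     ] amber [0.49448658 0.02303274 0.052     ] 0.08302082486118996
(array([270.5       , 225.36842105]), 38) [0.49535659 0.01900582 0.052     ]
mid [0.49058107 0.06435902 0.12      ] tip px top [248.0967129  235.06722754] side [269.72072883 188.02342945]
```

Everything agrees: the triangulated plate corner comes out at z=0.148 (expected 0.149), the lamp spacing at 83 mm (expected 84), and the stand yaw at about -40.4°. Next, the moves.

```bash
cat >> h.py <<'E'
yaw=np.radians(-40.4);ux=np.array([np.cos(yaw),np.sin(yaw),0]);uy=np.array([-np.sin(yaw),np.cos(yaw),0]);uz=np.array([0,0,1.])
O=np.array([.569,-.1618,0]);up=-.5*ux+.866025*uz;out=.866025*ux+.5*uz
def slope(a,n=0,y=0): return O+.034*uz+up*a+out*n+uy*y
Rg=np.c_[np.cross(out,-up),out,-up]      # grasp orientation 1
Rf=np.c_[-Rg[:,0],-Rg[:,1],Rg[:,2]]       # flipped
def plan(p,R,msg=''):
    s=ctrl.read_state();R0=Rn.from_euler('xyz',s['orientation']).as_matrix()
    rv=Rn.from_matrix(R0.T@R).as_rotvec()/(2*np.pi)
    print(msg,'turn',rv.round(4),'rows>=',np.linalg.norm(rv)/.0195,'shift(after turn)',(R.T@(p-s['eef_pos'])/.2).round(4),'shift(now)',(R0.T@(p-s['eef_pos'])/.2).round(4),'q',s['joint_pos'].round(2),'t',s['time_s'])
E
python3 - <<'E'
from h import *
plan(ctrl.read_state()['eef_pos']+[0,0,.15],Rg)
print(slope(.093+.12))
E
```

```text
turn [-0.0578 -0.077   0.2876] rows>= 15.554781803513933 shift(after turn) [ 0.      0.375  -0.6495] shift(now) [ 0.0e+00 -4.0e-04 -7.5e-01] q [ 1.11  0.12  1.44 -0.    1.58 -0.04] t 0.25
[ 0.48789617 -0.09277523  0.21846333]
```

```bash
python3 -m inch '[[[0,0,-0.15],[0,0,0],0],[[0,0,-0.15],[0,0,0],0],[[0,0,-0.15],[0,0,0],0],[[0,0,-0.15],[0,0,0],0],[[0,0,-0.15],[0,0,0],0],[[0,0,0],[0,0,0],0]]'
python3 -m inch '[[[0,0,0],[-0.0034,-0.0045,0.0169],0],[[0,0,0],[-0.0034,-0.0045,0.0169],0],[[0,0,0],[-0.0034,-0.0045,0.0169],0],[[0,0,0],[-0.0034,-0.0045,0.0169],0],[[0,0,0],[-0.0034,-0.0045,0.0169],0],[[0,0,0],[-0.0034,-0.0045,0.0169],0],[[0,0,0],[-0.0034,-0.0045,0.0169],0],[[0,0,0],[-0.0034,-0.0045,0.0169],0],[[0,0,0],[-0.0034,-0.0045,0.0169],0],[[0,0,0],[-0.0034,-0.0045,0.0169],0],[[0,0,0],[-0.0034,-0.0045,0.0169],0],[[0,0,0],[-0.0034,-0.0045,0.0169],0],[[0,0,0],[-0.0034,-0.0045,0.0169],0],[[0,0,0],[-0.0034,-0.0045,0.0169],0],[[0,0,0],[-0.0034,-0.0045,0.0169],0],[[0,0,0],[-0.0034,-0.0045,0.0169],0],[[0,0,0],[-0.0034,-0.0045,0.0169],0],[[0,0,0],[0,0,0],0]]'
python3 - <<'E'
from h import *
plan(slope(.093+.12),Rg);p=slope(.213);p[2]=.35
plan(p,Rg)
E
```

```text
time_s: 0.75
eef_pos: [0.2759, 0.6164, 0.3882]
orientation: [3.134, 0.0, 2.721]
contact_force: [0.5, -0.1, 0.6]
gripper_width: 1.001
finger_force: 0.0
time_s: 2.25
eef_pos: [0.2757, 0.6166, 0.3798]
orientation: [2.618, -0.001, 0.864]
contact_force: [0.2, 0.4, -0.6]
gripper_width: 1.003
finger_force: 0.0
 turn [-0.      0.     -0.0004] rows>= 0.018357240785010814 shift(after turn) [-2.0134  2.2874  2.2522] shift(now) [-2.008   2.2924  2.2518] q [ 1.31  0.23  1.14 -0.51  1.97  1.86] t 2.25
 turn [-0.      0.     -0.0004] rows>= 0.018357240785010814 shift(after turn) [-2.0134  2.6162  1.6826] shift(now) [-2.0074  2.6211  1.6821] q [ 1.31  0.23  1.14 -0.51  1.97  1.86] t 2.25
```

```bash
python3 -m inch '[[[-0.1,0.131,0.084],[0,0,0],0],[[-0.1,0.131,0.084],[0,0,0],0],[[-0.1,0.131,0.084],[0,0,0],0],[[-0.1,0.131,0.084],[0,0,0],0],[[-0.1,0.131,0.084],[0,0,0],0],[[-0.1,0.131,0.084],[0,0,0],0],[[-0.1,0.131,0.084],[0,0,0],0],[[-0.1,0.131,0.084],[0,0,0],0],[[-0.1,0.131,0.084],[0,0,0],0],[[-0.1,0.131,0.084],[0,0,0],0],[[-0.1,0.131,0.084],[0,0,0],0],[[-0.1,0.131,0.084],[0,0,0],0],[[-0.1,0.131,0.084],[0,0,0],0],[[-0.1,0.131,0.084],[0,0,0],0],[[-0.1,0.131,0.084],[0,0,0],0],[[-0.1,0.131,0.084],[0,0,0],0],[[-0.1,0.131,0.084],[0,0,0],0],[[-0.1,0.131,0.084],[0,0,0],0],[[-0.1,0.131,0.084],[0,0,0],0],[[-0.1,0.131,0.084],[0,0,0],0]]'
python3 -m inch '[[[0,0,0],[0,0,0],0],[[0,0,0],[0,0,0],0]]'
python3 - <<'E'
from h import *
plan(slope(.093+.08),Rg);plan(slope(.093),Rg)
E
```

```text
time_s: 3.92
eef_pos: [0.4918, -0.0928, 0.3509]
orientation: [2.618, -0.001, 0.872]
contact_force: [1.1, 1.2, -0.5]
gripper_width: 1.001
finger_force: 0.0
time_s: 4.08
eef_pos: [0.4916, -0.0929, 0.3502]
orientation: [2.62, -0.0, 0.867]
contact_force: [-0.3, 1.0, -0.5]
gripper_width: 0.999
finger_force: 0.0
 turn [-0.0003 -0.0002  0.0002] rows>= 0.0197419327960596 shift(after turn) [-0.0115 -0.3418  0.7631] shift(now) [-0.012  -0.3403  0.7638] q [-0.07 -0.55  1.88 -0.31  1.39  0.63] t 4.0833
 turn [-0.0003 -0.0002  0.0002] rows>= 0.0197419327960596 shift(after turn) [-0.0115 -0.3418  1.1631] shift(now) [-0.0124 -0.3396  1.1638] q [-0.07 -0.55  1.88 -0.31  1.39  0.63] t 4.0833
```

```bash
python3 -m inch '[[[-0.002,-0.057,0.127],[0,0,0],0],[[-0.002,-0.057,0.127],[0,0,0],0],[[-0.002,-0.057,0.127],[0,0,0],0],[[-0.002,-0.057,0.127],[0,0,0],0],[[-0.002,-0.057,0.127],[0,0,0],0],[[-0.002,-0.057,0.127],[0,0,0],0],[[0,0,0],[0,0,0],0],[[0,0,0],[0,0,0],0]]'
python3 - <<'E'
from h import *
plan(slope(.093),Rg)
a=cam('side')['frame'][110:340,190:400];b=cam('wrist')['frame'];t=cam('top')['frame'][120:260,270:410]
o=np.zeros((600,800,3),'uint8');o[:460,:420]=cv2.resize(a,(420,460));o[:285,420:]=cv2.resize(b,(380,285));o[285:600,420:735]=cv2.resize(t,(315,315))
cv2.imwrite('pics/p1.png',o)
E
```

```text
time_s: 4.75
eef_pos: [0.5029, -0.1021, 0.184]
orientation: [2.621, -0.0, 0.871]
contact_force: [-0.1, -0.3, 1.1]
gripper_width: 0.999
finger_force: 0.0
 turn [-0.0005 -0.0005  0.0008] rows>= 0.05313894211133183 shift(after turn) [-0.0132  0.0107  0.407 ] shift(now) [-0.0145  0.012   0.4069] q [-0.09 -0.51  2.12 -0.32  1.12  0.69] t 4.75
```

View pics/p1.png

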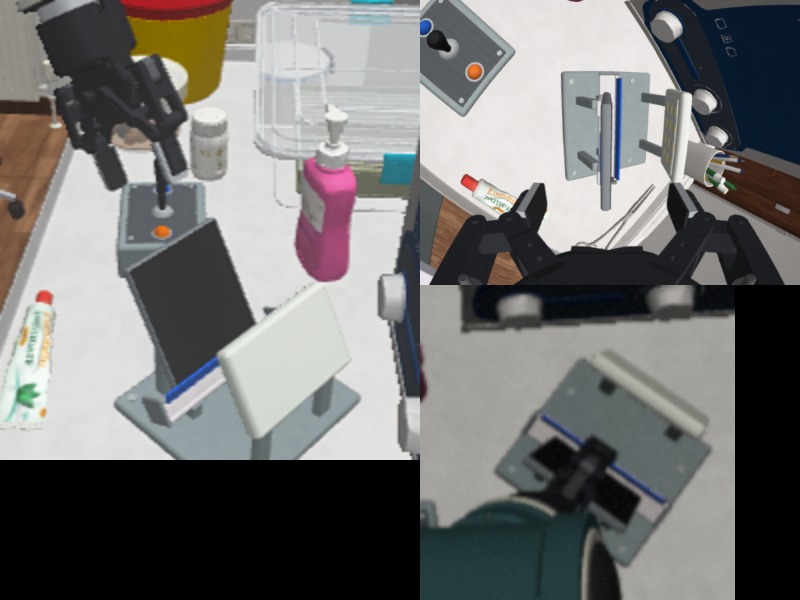

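The side view shows the open gripper above the plate's top edge. In the wrist view the plate is edge-on at u≈605, between the fingers at 535 and 685, so it's centred. Descending and gripping.

```bash
python3 -m inch '[[[-0.002,0.0015,0.05],[0,0,0],0],[[-0.002,0.0015,0.05],[0,0,0],0],[[-0.002,0.0015,0.05],[0,0,0],0],[[-0.002,0.0015,0.05],[0,0,0],0],[[-0.002,0.0015,0.05],[0,0,0],0],[[-0.002,0.0015,0.05],[0,0,0],0],[[-0.002,0.0015,0.05],[0,0,0],0],[[0,0,0.05],[0,0,0],0],[[0,0,0],[0,0,0],0.5],[[0,0,0],[0,0,0],0.7],[[0,0,0],[0,0,0],0.75],[[0,0,0],[0,0,0],0.8],[[0,0,0],[0,0,0],0.85],[[0,0,0],[0,0,0],0.9],[[0,0,0],[0,0,0],1],[[0,0,0],[0,0,0],1],[[0,0,0],[0,0,0],1]]' 40
python3 - <<'E'
from h import *
plan(slope(.093),Rg);cam('wrist','w2.png');cam('side','s2.png')
E
```

```text
time_s: 6.32
eef_pos: [0.5328, -0.1316, 0.116]
orientation: [2.622, -0.002, 0.868]
contact_force: [-10.7, 8.1, 7.6]
gripper_width: 0.111
finger_force: 39.0
 turn [-0.0006 -0.0004  0.0002] rows>= 0.03821441230996101 shift(after turn) [ 0.0025 -0.0011  0.0079] shift(now) [ 0.0024 -0.001   0.0079] q [-0.15 -0.38  2.14 -0.32  0.95  0.68] t 6.3167
```

```bash
python3 -m inch '[[[0,0,-0.02],[0,0,0],1],[[0,0,-0.04],[0,0,0],1],[[0,0,-0.06],[0,0,0],1],[[0,0,-0.08],[0,0,0],1],[[0,0,-0.1],[0,0,0],1],[[0,0,-0.1],[0,0,0],1],[[0,0,-0.1],[0,0,0],1],[[0,0,-0.1],[0,0,0],1],[[0,0,-0.06],[0,0,0],1],[[0,0,-0.02],[0,0,0],1],[[0,0,0],[0,0,0],1],[[0,0,0],[0,0,0],1]]'
python3 - <<'E'
from h import *
plan(slope(.093+.12),Rg);cam('side','s3.png');cam('top','t3.png')
a=cv2.imread('pics/s3.png')[110:340,190:400];b=cam('wrist')['frame']
o=np.zeros((460,800,3),'uint8');o[:460,:420]=cv2.resize(a,(420,460));o[:285,420:]=cv2.resize(b,(380,285))
cv2.imwrite('pics/p3.png',o)
E
```

```text
time_s: 7.42
eef_pos: [0.4814, -0.0886, 0.2331]
orientation: [2.621, -0.001, 0.869]
contact_force: [-0.4, 0.1, -2.4]
gripper_width: 0.11
finger_force: 39.8
 turn [-0.0004 -0.0004  0.0003] rows>= 0.033117131407581456 shift(after turn) [ 0.0051 -0.0034  0.0822] shift(now) [ 0.0049 -0.0032  0.0823] q [-0.06 -0.59  2.08 -0.32  1.23  0.69] t 7.4167
```

View pics/p3.png

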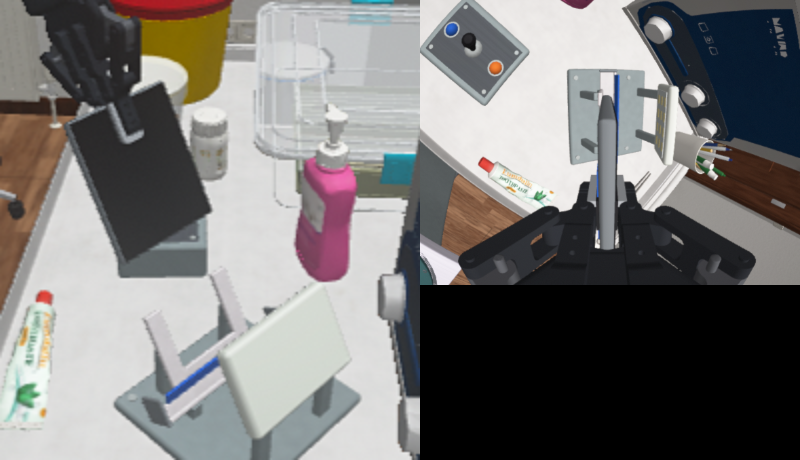

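The plate is out of the stand and held near mid-width, and the cradle is empty. Turning 180° about the tool axis.

```bash
python3 -m inch '[[[0,0,0],[0,0,-0.009],1],[[0,0,0],[0,0,-0.018],1],[[0,0,0],[0,0,-0.018],1],[[0,0,0],[0,0,-0.018],1],[[0,0,0],[0,0,-0.018],1],[[0,0,0],[0,0,-0.018],1],[[0,0,0],[0,0,-0.018],1],[[0,0,0],[0,0,-0.018],1],[[0,0,0],[0,0,-0.018],1],[[0,0,0],[0,0,-0.018],1],[[0,0,0],[0,0,-0.018],1],[[0,0,0],[0,0,-0.018],1],[[0,0,0],[0,0,-0.018],1],[[0,0,0],[0,0,-0.018],1],[[0,0,0],[0,0,-0.018],1],[[0,0,0],[0,0,-0.018],1]]'
python3 -m inch '[[[0,0,0],[0,0,-0.018],1],[[0,0,0],[0,0,-0.018],1],[[0,0,0],[0,0,-0.018],1],[[0,0,0],[0,0,-0.018],1],[[0,0,0],[0,0,-0.018],1],[[0,0,0],[0,0,-0.018],1],[[0,0,0],[0,0,-0.018],1],[[0,0,0],[0,0,-0.018],1],[[0,0,0],[0,0,-0.018],1],[[0,0,0],[0,0,-0.018],1],[[0,0,0],[0,0,-0.018],1],[[0,0,0],[0,0,-0.018],1],[[0,0,0],[0,0,-0.005],1],[[0,0,0],[0,0,0],1],[[0,0,0],[0,0,0],1]]'
python3 - <<'E'
from h import *
plan(slope(.093+.04),Rf);plan(slope(.093),Rf)
cam('side','s4.png');cam('top','t4.png');b=cam('wrist')['frame']
a=cv2.imread('pics/s4.png')[110:340,190:400]
o=np.zeros((460,800,3),'uint8');o[:460,:420]=cv2.resize(a,(420,460));o[:285,420:]=cv2.resize(b,(380,285))
cv2.imwrite('pics/p4.png',o)
E
```

```text
time_s: 8.9
eef_pos: [0.4814, -0.0888, 0.2329]
orientation: [-3.036, 0.51, 2.654]
contact_force: [-1.0, -0.2, -2.5]
gripper_width: 0.115
finger_force: 39.9
time_s: 10.15
eef_pos: [0.4814, -0.0887, 0.2331]
orientation: [-2.621, 0.001, -2.275]
contact_force: [-0.3, -0.1, -1.3]
gripper_width: 0.112
finger_force: 39.9
 turn [0.0005 0.0003 0.    ] rows>= 0.028613969180902827 shift(after turn) [-0.0056  0.004   0.4825] shift(now) [-0.0047  0.0025  0.4825] q [-0.06 -0.59  2.08 -0.32  1.23 -2.45] t 10.15
 turn [0.0005 0.0003 0.    ] rows>= 0.028613969180902827 shift(after turn) [-0.0056  0.004   0.6825] shift(now) [-0.0044  0.0019  0.6825] q [-0.06 -0.59  2.08 -0.32  1.23 -2.45] t 10.15
```

View pics/p4.png

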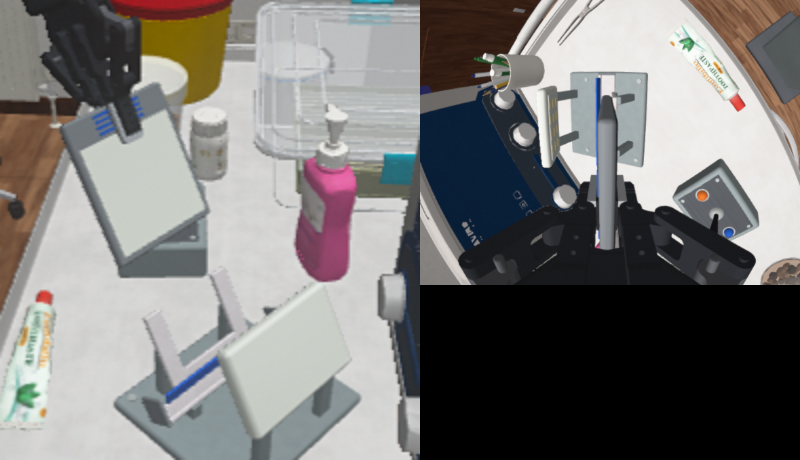

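The white face with its blue ribs now looks at the lamp panel, and the plate sits straight on the tool axis. Lowering with a 1.5 mm bias off the rails.

```bash
python3 -m inch '[[[-0.001,-0.001,0.03],[0.0001,0,0],1],[[-0.001,-0.001,0.06],[0.0001,0,0],1],[[-0.001,-0.001,0.07],[0.0001,0,0],1],[[-0.001,-0.001,0.07],[0.0001,0,0],1],[[-0.001,0,0.07],[0.0001,0,0],1],[[0,0,0.07],[0,0,0],1],[[0,0,0.05],[0,0,0],1],[[0,0,0.04],[0,0,0],1],[[0,0,0.03],[0,0,0],1],[[0,0,0.02],[0,0,0],1],[[0,0,0.02],[0,0,0],1],[[0,0,0.02],[0,0,0],1],[[0,0,0.02],[0,0,0],1],[[0,0,0],[0,0,0],1],[[0,0,0],[0,0,0],1]]'
python3 - <<'E'
from h import *
plan(slope(.0914,.0015),Rf)
E
```

```text
time_s: 11.55
eef_pos: [0.5262, -0.125, 0.1355]
orientation: [-2.617, 0.001, -2.273]
contact_force: [-0.4, -0.3, -2.2]
gripper_width: 0.113
finger_force: 39.8
 turn [-0.0001  0.0004  0.0003] rows>= 0.02534016045556562 shift(after turn) [0.0015 0.0019 0.1236] shift(now) [0.0018 0.002  0.1236] q [-0.14 -0.42  2.13 -0.32  0.99 -2.46] t 11.55
```

```bash
python3 -m inch '[[[0,0,0.02],[0,0,0],1],[[0,0,0.02],[0,0,0],1],[[0,0,0.02],[0,0,0],1],[[0,0,0.02],[0,0,0],1],[[0,0,0.015],[0,0,0],1],[[0,0,0.01],[0,0,0],1],[[0,0,0.005],[0,0,0],1],[[0,0,0],[0,0,0],1]]'
python3 - <<'E'
from h import *
plan(slope(.0914,.0015),Rf)
E
```

```text
time_s: 12.22
eef_pos: [0.5351, -0.1319, 0.1173]
orientation: [-2.616, 0.002, -2.273]
contact_force: [-4.6, 7.2, 7.4]
gripper_width: 0.107
finger_force: 41.9
 turn [-0.0002  0.0005  0.0002] rows>= 0.031706558599967835 shift(after turn) [0.0041 0.005  0.0166] shift(now) [0.0042 0.005  0.0165] q [-0.15 -0.38  2.14 -0.33  0.95 -2.46] t 12.2167
```

```bash
python3 - <<'E'
from h import *
a=cam('side')['frame'][225:345,235:375]
w=cam('wrist')['frame'][80:300,180:400]
o=np.zeros((600,800,3),'uint8');o[:480,:560]=cv2.resize(a,(560,480),interpolation=cv2.INTER_CUBIC);o[:240,560:]=cv2.resize(w,(240,240))
b=cv2.imread('pics/side0.png')[225:345,235:375];o[240:446,560:]=cv2.resize(b,(240,206),interpolation=cv2.INTER_CUBIC)
cv2.imwrite('pics/p5.png',o)
E
```

```text
(no output)
```

View pics/p5.png

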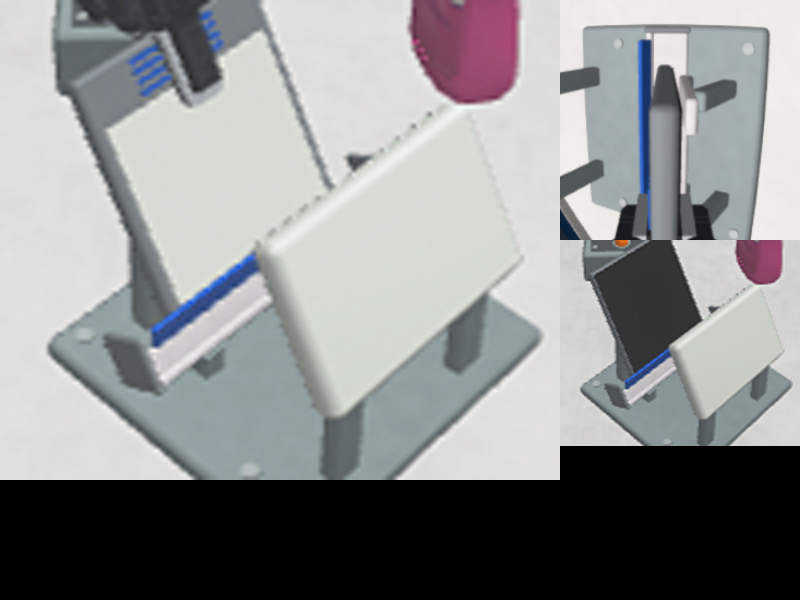

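The plate is in the slot with its top corner at side pixel (253,245), against (254,245) originally, so within a pixel or two of seated. I'll shift slightly toward the rails and press down gently before releasing.

```bash
python3 -m inch '[[[0,0.004,0],[0,0,0],1],[[0,0.003,0],[0,0,0],1],[[0,0,0],[0,0,0],1]]'; python3 -m inch '[[[0,0,0.004],[0,0,0],1],[[0,0,0.004],[0,0,0],1],[[0,0,0],[0,0,0],1]]'
python3 - <<'E'
from h import *
plan(slope(.0914,0),Rf)
E
```

```text
time_s: 12.57
eef_pos: [0.5344, -0.1314, 0.1168]
orientation: [-2.615, 0.002, -2.273]
contact_force: [-1.1, 1.4, 5.4]
gripper_width: 0.107
finger_force: 41.1
time_s: 12.82
eef_pos: [0.5355, -0.1315, 0.1169]
orientation: [-2.614, 0.004, -2.273]
contact_force: [-10.2, 12.3, 19.9]
gripper_width: 0.11
finger_force: 44.2
 turn [-0.0006  0.0008  0.0001] rows>= 0.050774278311750715 shift(after turn) [0.0069 0.012  0.0149] shift(now) [0.007  0.0121 0.0149] q [-0.15 -0.38  2.14 -0.33  0.94 -2.45] t 12.8167
```

It's firmly on the ledge. Backing off and releasing.

```bash
python3 -m inch '[[[0,0,-0.006],[0,0,0],1],[[0,0.003,0],[0,0,0],1],[[0,0.002,0],[0,0,0],0.88],[[0,0,0],[0,0,0],0.8],[[0,0,0],[0,0,0],0.7],[[0,0,0],[0,0,0],0.5],[[0,0,0],[0,0,0],0.2],[[0,0,0],[0,0,0],0],[[0,0,0],[0,0,0],0],[[0,0,0],[0,0,0],0],[[0,0,0],[0,0,0],0]]'
python3 - <<'E'
from h import *
print(ctrl.read_state()['gripper_width'])
a=cam('side')['frame'][225:345,235:375]
w=cam('wrist')['frame'][80:300,180:400]
o=np.zeros((480,800,3),'uint8');o[:480,:560]=cv2.resize(a,(560,480),interpolation=cv2.INTER_CUBIC);o[:240,560:]=cv2.resize(w,(240,240))
cv2.imwrite('pics/p6.png',o)
E
```

```text
time_s: 13.73
eef_pos: [0.5332, -0.1309, 0.1149]
orientation: [-2.617, 0.001, -2.273]
contact_force: [0.8, -0.9, 0.1]
gripper_width: 1.002
finger_force: 0.0
1.0020862256263163
```

View pics/p6.png

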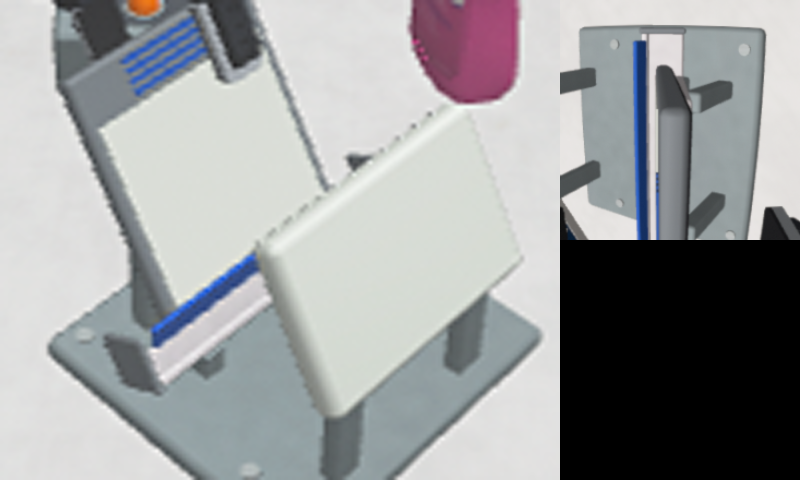

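The plate has leaned back onto the rails, white face with ribs to the lamp panel, top corner at side pixel (251,246), jaws clear of both faces. Retreating along the plate.

```bash
python3 -m inch '[[[0,0,-0.03],[0,0,0],0],[[0,0,-0.06],[0,0,0],0],[[0,0,-0.1],[0,0,0],0],[[0,0,-0.12],[0,0,0],0],[[0,0,-0.12],[0,0,0],0],[[0,0,-0.12],[0,0,0],0],[[0,0,-0.08],[0,0,0],0],[[0,0,-0.04],[0,0,0],0],[[0,0,0],[0,0,0],0]]'
cat >> h.py <<'E'
A=np.array([.4945,.0222,0]);B=np.array([.4867,.1050,0]);by=(B-A)/np.linalg.norm(B-A);C=(A+B)/2
bx=np.array([by[1],-by[0],0]);Rt=np.c_[by,bx,[0,0,-1.]]
E
python3 - <<'E'
from h import *
p=C-.045*by;p[2]=.25
plan(p,Rt);p[2]=.098;plan(p,Rt)
# tip check: dark bat in side0/top0
for n,bg in(('top',(238,222,262,252)),('side',(255,180,290,212))):
    c=cam(n);g=cv2.imread('pics/%s0.png'%n);x0,y0,x1,y1=bg
    gr=g[y0:y1,x0:x1].max(2);m=gr<(35 if n=='side' else 30);ys,xs=np.nonzero(m);print(n,len(xs),xs.min()+x0,xs.max()+x0,ys.min()+y0,ys.max()+y0,'topmost',(xs[ys==ys.min()]+x0).mean(), 'mean',xs.mean()+x0,ys.mean()+y0,'pred tip',proj(c,C+[0,0,.12]),'pred pivot',proj(c,C+[0,0,.047]))
E
```

```text
time_s: 14.58
eef_pos: [0.482, -0.0872, 0.233]
orientation: [-2.615, 0.003, -2.272]
contact_force: [0.0, 0.1, 0.0]
gripper_width: 1.0
finger_force: 0.0
 turn [-0.0405  0.0981  0.3626] rows>= 19.37671074885285 shift(after turn) [ 0.5216  0.1137 -0.085 ] shift(now) [-0.4465  0.2112 -0.2196] q [-0.05 -0.59  2.09 -0.33  1.23 -2.45] t 14.5833
 turn [-0.0405  0.0981  0.3626] rows>= 19.37671074885285 shift(after turn) [0.5216 0.1137 0.675 ] shift(now) [-0.4441  0.5934  0.4373] q [-0.05 -0.59  2.09 -0.33  1.23 -2.45] t 14.5833
top 49 245 251 232 241 topmost 248.0 mean 248.3877551020408 235.9591836734694 pred tip [248.46837389 235.03507023] pred pivot [250.79167609 240.65824681]Traceback (most recent call last):
  File "<stdin>", line 7, in <module>
    return umr_minimum(a, axis, None, out, keepdims, initial, where)
ValueError: zero-size array to reduction operation minimum which has no identity
```

The toggle tip in the top image, (248,235), matches the prediction. Turning the tool down and closing the jaws.

```bash
python3 -m inch '[[[0,0,0],[-0.002,0.0049,0.0181],0],[[0,0,0],[-0.002,0.0049,0.0181],0.5],[[0,0,0],[-0.002,0.0049,0.0181],1],[[0,0,0],[-0.002,0.0049,0.0181],1],[[0,0,0],[-0.002,0.0049,0.0181],1],[[0,0,0],[-0.002,0.0049,0.0181],1],[[0,0,0],[-0.002,0.0049,0.0181],1],[[0,0,0],[-0.002,0.0049,0.0181],1],[[0,0,0],[-0.002,0.0049,0.0181],1],[[0,0,0],[-0.002,0.0049,0.0181],1],[[0,0,0],[-0.002,0.0049,0.0181],1],[[0,0,0],[-0.002,0.0049,0.0181],1],[[0,0,0],[-0.002,0.0049,0.0181],1],[[0,0,0],[-0.002,0.0049,0.0181],1],[[0,0,0],[-0.002,0.0049,0.0181],1],[[0,0,0],[-0.002,0.0049,0.0181],1],[[0,0,0],[-0.002,0.0049,0.0181],1],[[0,0,0],[-0.002,0.0049,0.0181],1],[[0,0,0],[-0.002,0.0049,0.0181],1],[[0,0,0],[-0.002,0.0049,0.0181],1]]' 20
python3 -m inch '[[[0.06,0.014,-0.01],[0,0,0],1],[[0.09,0.02,-0.015],[0,0,0],1],[[0.09,0.02,-0.015],[0,0,0],1],[[0.09,0.02,-0.015],[0,0,0],1],[[0.09,0.02,-0.015],[0,0,0],1],[[0.06,0.014,-0.01],[0,0,0],1],[[0.04,0.006,0],[0,0,0],1],[[0,0,0],[0,0,0],1],[[0,0,0],[0,0,0],1]]'
python3 - <<'E'
from h import *
p=C-.045*by;p[2]=.098;plan(p,Rt)
E
```

```text
time_s: 16.35
eef_pos: [0.4819, -0.088, 0.2291]
orientation: [-3.135, 0.0, 1.661]
contact_force: [-0.4, -0.4, -0.1]
gripper_width: -0.002
finger_force: 0.0
time_s: 17.1
eef_pos: [0.4946, 0.0179, 0.2459]
orientation: [-3.136, 0.003, 1.668]
contact_force: [-0.3, 0.0, 0.0]
gripper_width: -0.002
finger_force: 0.0
 turn [-0.0009  0.0004  0.0005] rows>= 0.05803323114901932 shift(after turn) [0.0043 0.0017 0.7393] shift(now) [0.0063 0.0059 0.7392] q [-0.01 -0.28  1.79 -0.    1.64 -0.11] t 17.1
```

```bash
python3 -m inch '[[[0,0,0.05],[-0.0005,0,0],1],[[0,0,0.1],[-0.0004,0,0],1],[[0,0,0.12],[0,0,0],1],[[0,0,0.12],[0,0,0],1],[[0,0,0.12],[0,0,0],1],[[0,0,0.1],[0,0,0],1],[[0,0,0.08],[0,0,0],1],[[0,0,0.04],[0,0,0],1],[[0,0,0],[0,0,0],1],[[0,0,0],[0,0,0],1]]'
python3 - <<'E'
from h import *
p=C-.02*by;p[2]=.098;plan(p,Rt)
a=cam('side','s7.png')['frame'][110:300,190:350];t=cam('top')['frame'][200:280,210:290]
o=np.zeros((570,800,3),'uint8');o[:570,:480]=cv2.resize(a,(480,570),interpolation=cv2.INTER_CUBIC);o[:320,480:]=cv2.resize(t,(320,320),interpolation=cv2.INTER_CUBIC)
cv2.imwrite('pics/p7.png',o)
E
```

```text
time_s: 17.93
eef_pos: [0.4946, 0.0173, 0.1006]
orientation: [3.141, 0.003, 1.667]
contact_force: [-1.0, -0.1, 1.2]
gripper_width: 0.002
finger_force: 0.0
 turn [0.0001 0.0004 0.0004] rows>= 0.029129023983378136 shift(after turn) [0.1322 0.0016 0.0132] shift(now) [0.1322 0.0019 0.0128] q [-0.02 -0.22  1.98 -0.    1.38 -0.11] t 17.9333
```

View pics/p7.png

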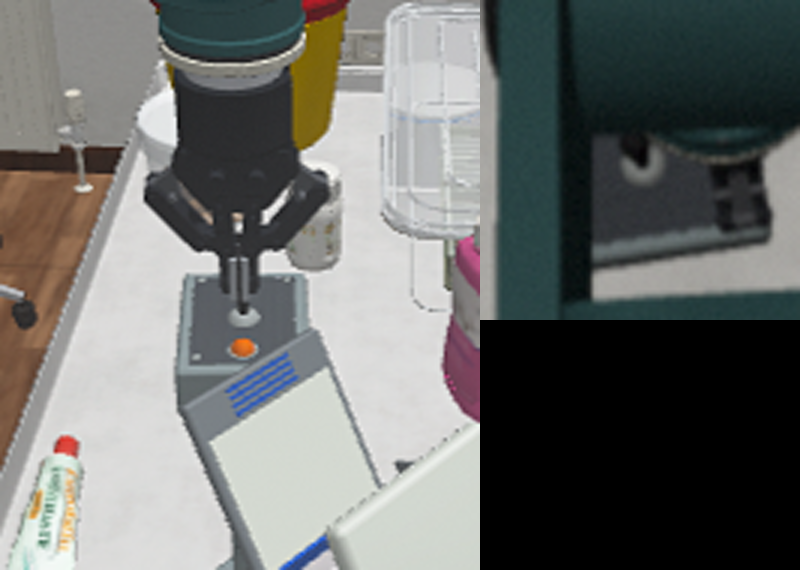

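The closed fingers stand in line with the toggle on its amber side, clear of it. The plate is seated, and its ribs are visible. Advancing.

```bash
python3 -m inch '[[[0.03,0.001,0.006],[0,0,0],1],[[0.04,0.001,0.006],[0,0,0],1],[[0.03,0,0],[0,0,0],1],[[0.02,0,0],[0,0,0],1],[[0.005,0,0],[0,0,0],1],[[0,0,0],[0,0,0],1]]'
python3 -m inch '[[[0.012,0,0],[0,0,0],1],[[0.012,0,0],[0,0,0],1],[[0.012,0,0],[0,0,0],1],[[0.012,0,0],[0,0,0],1],[[0.012,0,0],[0,0,0],1],[[0,0,0],[0,0,0],1]]'
python3 -m inch '[[[0.01,0,0],[0,0,0],1],[[0.01,0,0],[0,0,0],1],[[0.01,0,0],[0,0,0],1],[[0,0,0],[0,0,0],1]]'
python3 - <<'E'
from h import *
plan(C+[0,0,.098],Rt)
E
```

```text
time_s: 18.53
eef_pos: [0.4927, 0.0432, 0.0982]
orientation: [3.14, 0.003, 1.668]
contact_force: [-1.4, -0.3, -0.1]
gripper_width: -0.001
finger_force: 0.0
time_s: 19.03
eef_pos: [0.4915, 0.0549, 0.0981]
orientation: [3.141, 0.003, 1.668]
contact_force: [-0.5, -1.2, 1.1]
gripper_width: 0.003
finger_force: 0.7
time_s: 19.37
eef_pos: [0.4909, 0.0608, 0.098]
orientation: [3.141, 0.003, 1.668]
contact_force: [0.8, -2.4, 1.5]
gripper_width: -0.002
finger_force: 1.2
 turn [0.0001 0.0004 0.0005] rows>= 0.03331370426536113 shift(after turn) [ 0.014  -0.0001 -0.0001] shift(now) [ 0.014  -0.0001 -0.0001] q [ 0.07 -0.22  1.98 -0.    1.38 -0.02] t 19.3667
```

```bash
python3 -m inch '[[[0.007,0,0],[0,0,0],1],[[0.007,0,0],[0,0,0],1],[[0,0,0],[0,0,0],1]]'
python3 -m inch '[[[0.007,0,0],[0,0,0],1],[[0,0,0],[0,0,0],1]]'
python3 -m inch '[[[0.007,0,0],[0,0,0],1],[[0,0,0],[0,0,0],1]]'
```

```text
time_s: 19.62
eef_pos: [0.4906, 0.0635, 0.0979]
orientation: [3.141, 0.003, 1.668]
contact_force: [1.2, -3.1, -1.1]
gripper_width: 0.001
finger_force: 1.3
time_s: 19.78
eef_pos: [0.4904, 0.0648, 0.0979]
orientation: [3.141, 0.003, 1.668]
contact_force: [0.7, -2.9, -2.0]
gripper_width: -0.001
finger_force: 1.4
time_s: 19.95
eef_pos: [0.4903, 0.0662, 0.0979]
orientation: [3.141, 0.003, 1.668]
contact_force: [0.5, -3.3, -0.9]
gripper_width: 0.0
finger_force: 1.5
```

```bash
python3 -m inch '[[[0.007,0,0],[0,0,0],1],[[0,0,0],[0,0,0],1]]'
python3 -m inch '[[[0.006,0,0],[0,0,0],1],[[0,0,0],[0,0,0],1]]'
python3 -m inch '[[[0.005,0,0],[0,0,0],1],[[0,0,0],[0,0,0],1]]'
```

```text
time_s: 20.12
eef_pos: [0.4902, 0.0677, 0.0979]
orientation: [3.141, 0.003, 1.668]
contact_force: [1.3, -4.0, -0.9]
gripper_width: 0.001
finger_force: 1.6
time_s: 20.28
eef_pos: [0.4901, 0.0688, 0.098]
orientation: [3.141, 0.003, 1.668]
contact_force: [0.6, -4.1, -2.1]
gripper_width: -0.0
finger_force: 1.7
time_s: 20.45
eef_pos: [0.49, 0.0698, 0.098]
orientation: [3.141, 0.003, 1.668]
contact_force: [0.7, -3.9, -1.4]
gripper_width: 0.0
finger_force: 1.8
```

```bash
python3 -m inch '[[[0.005,0,0],[0,0,0],1],[[0,0,0],[0,0,0],1]]'
python3 -m inch '[[[0.005,0,0],[0,0,0],1],[[0,0,0],[0,0,0],1]]'
```

```text
time_s: 20.62
eef_pos: [0.4899, 0.0708, 0.098]
orientation: [3.141, 0.003, 1.668]
contact_force: [0.1, -4.8, -2.0]
gripper_width: -0.005
finger_force: 1.9
time_s: 20.78
eef_pos: [0.4898, 0.0718, 0.098]
orientation: [3.141, 0.003, 1.668]
contact_force: [0.8, -5.5, -1.2]
gripper_width: 0.001
finger_force: 2.0
```

```bash
python3 -m inch '[[[0.005,0,0],[0,0,0],1],[[0,0,0],[0,0,0],1]]'
python3 -m inch '[[[0.005,0,0],[0,0,0],1],[[0,0,0],[0,0,0],1]]'
python3 - <<'E'
from h import *
a=cam('side','s8.png')['frame'][150:250,220:330]
T=cam('top');t=T['frame'][215:265,225:275]
o=np.zeros((500,800,3),'uint8');o[:450,:495]=cv2.resize(a,(495,450),interpolation=cv2.INTER_CUBIC);o[:305,495:]=cv2.resize(t,(305,305),interpolation=cv2.INTER_CUBIC)
cv2.imwrite('pics/p8.png',o)
S=cam('side')
for th in(.3,.36,.42): 
  p=C+[0,0,.047]+.073*(np.sin(th)*by+np.cos(th)*uz);print(th,proj(T,p)-[225,215],(proj(T,p)-[225,215])*6.1+[495,0],(proj(S,p)-[220,150])*4.5)
E
```

```text
time_s: 20.95
eef_pos: [0.4898, 0.0726, 0.098]
orientation: [3.141, 0.003, 1.668]
contact_force: [0.5, -6.3, -1.0]
gripper_width: 0.002
finger_force: 2.7
time_s: 21.12
eef_pos: [0.4897, 0.0731, 0.0979]
orientation: [3.141, 0.004, 1.667]
contact_force: [1.3, -11.6, -1.4]
gripper_width: -0.001
finger_force: 5.0
0.3 [13.12793128 21.93060229] [575.08038084 133.77667398] [224.31765747 154.22045494]
0.36 [11.18722972 22.35726539] [563.24210127 136.37931891] [224.48976967 152.25729928]
0.42 [ 9.30933798 22.79536678] [551.78696169 139.05173735] [224.67074034 150.82729376]
```

View pics/p8.png

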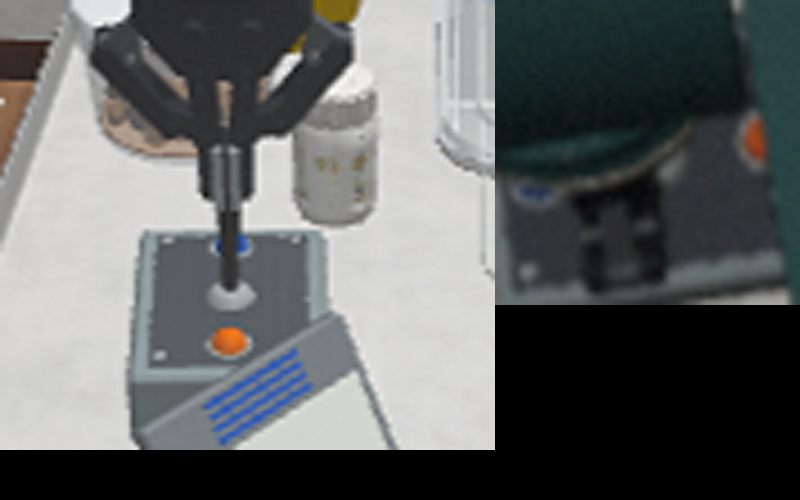

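The force jumped from about 5 N to 11 N, which means the toggle is against its stop on the blue side; the picture shows the bat leaning to the blue lamp. Holding, then retreating smoothly.

```bash
python3 -m inch '[[[-0.002,0,0],[0,0,0],1],[[0,0,0],[0,0,0],1],[[0,0,0],[0,0,0],1],[[0,0,0],[0,0,0],1],[[0,0,0],[0,0,0],1],[[0,0,0],[0,0,0],1],[[0,0,0],[0,0,0],1],[[0,0,0],[0,0,0],1],[[0,0,0],[0,0,0],1],[[0,0,0],[0,0,0],1],[[0,0,0],[0,0,0],1],[[0,0,0],[0,0,0],1],[[0,0,0],[0,0,0],1],[[0,0,0],[0,0,0],1],[[0,0,0],[0,0,0],1],[[0,0,0],[0,0,0],1],[[0,0,0],[0,0,0],1],[[0,0,0],[0,0,0],1]]'
python3 -m inch '[[[-0.015,0,0],[0,0,0],1],[[-0.02,0,0],[0,0,0],1],[[-0.02,0,0],[0,0,0],1],[[-0.02,0,0],[0,0,0],1],[[-0.02,0,0],[0,0,0],1],[[-0.02,0,0],[0,0,0],1],[[-0.02,0,0],[0,0,0],1],[[-0.03,0,0],[0,0,0],1],[[-0.05,0,0],[0,0,0],1],[[-0.05,0,0],[0,0,0],1],[[0,0,-0.05],[0,0,0],1],[[0,0,-0.1],[0,0,0],1],[[0,0,-0.15],[0,0,0],1],[[0,0,-0.15],[0,0,0],1],[[0,0,-0.15],[0,0,0],1],[[0,0,-0.15],[0,0,0],1],[[0,0,-0.05],[0,0,0],1],[[0,0,0],[0,0,0],1],[[0,0,0],[0,0,0],1]]'
python3 - <<'E'
from h import *
print(ctrl.read_state()['time_s'])
a=cam('side')['frame'][150:340,200:400]
cv2.imwrite('pics/p9.png',cv2.resize(a,(600,570),interpolation=cv2.INTER_CUBIC))
E
```

```text
time_s: 22.77
eef_pos: [0.4897, 0.0729, 0.098]
orientation: [3.141, 0.004, 1.667]
contact_force: [0.5, -8.3, -1.8]
gripper_width: -0.001
finger_force: 3.9
time_s: 24.35
eef_pos: [0.4947, 0.0208, 0.2583]
orientation: [3.14, 0.003, 1.667]
contact_force: [-0.3, 0.4, -0.6]
gripper_width: 0.001
finger_force: 0.0
24.35
```

View pics/p9.png

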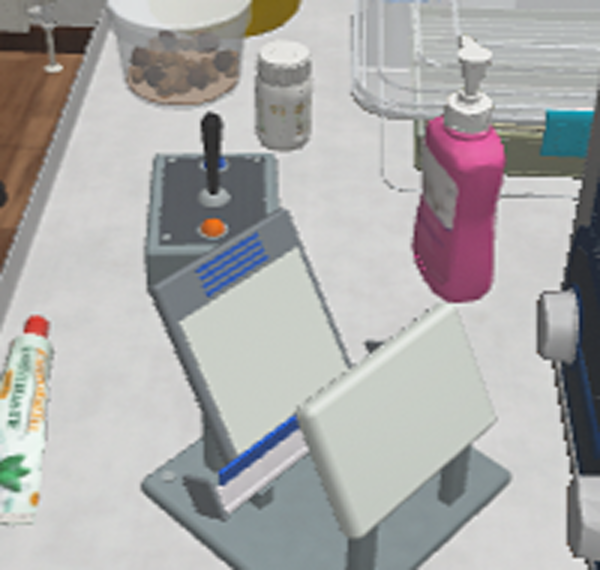

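The toggle is upright again, with its tip at crop (211,115). The plate sits in the cradle, white side to the lamp panel, the bystanders are unmoved and the robot is clear.

```bash
python3 -c "
from rig import ctrl
print(ctrl.job_done())"
```

```text
the job is handed in; nothing more can be done
None
```

The plate is back in the cradle with its white face to the lamp panel, the toggle was held fully towards the blue lamp for about 1.5 s and sprang back to the middle, and I handed the job in at about 24 s.

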